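# Unstack the soldering consumables and set each in its holder

### The job

Set up the soldering place: take the pile apart and put every consumable where it belongs - the brass-wool tip cleaner in the round blue well of the soldering-iron stand, the closed flux jar in the steel dish, and each solder reel down over the post of the stand of its own colour (green is lead-free, red is leaded, never swap them), all standing upright and fully down. Keep the glass flux jar upright all the time and set it down, do not drop it; leave the circuit board lying where it is.

Things in the scene. Friction and masses are not known exactly. Their poses are not given: they have to be found in the camera images.
- tip_cleaner_center (a point): Tip cleaner: small round black plastic cup with golden brass wool showing in its mouth, diameter 42 mm, height 50 mm, 0.12 kg. At the start it is the top of the pile, standing on the flux jar's lid. The point is its centre, 25 mm above its underside; z is its upright axis.
- flux_jar_center (a point): Flux jar: closed amber glass jar, white label with orange stripe, flat white screw lid; diameter 54 mm (lid too), height 56 mm, 0.14 kg. At the start the middle of the pile: on one of the reels (which one varies), under the tip cleaner. The point is its centre, 28 mm above its underside; z is its upright axis.
- reel_green_center (a point): Solder reel with green flanges (lead-free): silver wire wound out to the flanges, so it can be gripped round the outside at any height; diameter 66 mm, height 50 mm, open bore of 24 mm right through along its upright axis z; 0.35 kg. Stands on the mat, alone or as the bottom of the pile. The point is its centre, 25 mm above its underside.
- reel_red_center (a point): Solder reel with red flanges (leaded): otherwise the same as the green one - diameter 66 mm, height 50 mm, bore 24 mm, 0.35 kg, upright on the mat, either alone or as the bottom of the pile. The point is its centre, 25 mm above its underside.
- stand_green: Green reel stand (lead-free), fixed: round green base plate, diameter 100 mm, 8 mm thick, with an upright steel post in its middle, diameter 9 mm, rounded top 68.5 mm above the base's underside. Origin: centre of that underside, on the post's axis. A seated reel rests on the plate, its centre 33 mm above the origin, the post standing out about 10 mm above it.
- stand_red: Reel stand for leaded solder, fixed: the same as the green stand but with a red base plate (diameter 100 mm, 8 mm thick, post 9 mm in diameter, its top 68.5 mm above the origin). Origin: centre of the underside of the base, on the post's axis.
- jar_dish: Round steel drip dish for the flux jar, fixed, outer diameter 91 mm, rim about 11 mm high; flat inner floor 4 mm above the underside and about 74 mm across. Origin: centre of the underside. A jar standing in it has its centre 32 mm above this origin.
- iron_stand_well (a point): Soldering-iron stand, fixed: black base, blue front end with a round shallow well, inner diameter 62 mm, blue rim 5.5 mm above the well's floor. Point: centre of that floor, 12 mm above the mat; a seated cleaner's centre is 25 mm above it. x axis (roughly away from the robot) points to the coil holder, 85 mm from the point; its iron leans up and away, 0.2 m high at 0.26 m from the well.
- board: Green circuit board under repair, 100 by 70 mm, components up to 18 mm high, loose on the mat at the left. Not to be touched. Origin: centre of its underside. (Unlisted on the bench: tweezers and a blue resistor bin 20 mm high among the things, screwdriver, solder sucker, multimeter, spray can. A mat 2 mm thick covers the table.)
Not all that is in view belongs to the job. What is shaped like the part that bears reel_red_center but purple is not meant.

How it is judged:
By the outcome, as a careful person would: the job done as asked, in the order asked, and still so for the second after the job is handed in, with the robot touching nothing.
It also fails if it takes over 128 s, if anything falls off the work surface, if the arm or the gripper's body presses on something with over 40 N, if the wrist force passes 120 N, or if a joint passes its speed limit or range.

### The arm

A 6-joint arm with a two-finger parallel gripper is mounted at the origin on the work surface. World frame = base frame: x ahead of the robot, y to its left, z up, the work surface at z = 0. Lengths are in m, angles in degrees, forces in N, time in s.
With the tool pointing down it reaches from about 0.375 to 0.825 m from the base axis. Payload 5.5 kg.
Tool frame: the origin (TCP) lies on the centre line of the jaws, within the pads' length; the fingertips stand 14 mm ahead of it and the grasp point (between the pads) lies 5 mm behind it; z points along the fingers, y is the line along which they close (so a half turn about z gives the same grasp; the last joint's range is limited). The gripper opens to 85 mm and grips with 20 to 120 N. Pads are 22 mm wide; open, the fingers measure 114 mm over their backs; the gripper's body (76 mm by 85 mm) begins 54 mm behind the grasp point. The pads swing forward as they close: fully open they stand 13 mm farther back than shut.
Start: joints at [77.349, 17.962, -2.699, 69.339, 0, 90], TCP at [0.131, 0.585, 0.245] pointing down, gripper open.
Joint ranges: [-152.73, 152.73], [-39.44, 99.34], [-58.76, 71.6], [-118.89, 123.64], [-81.53, 83.1], [-180, 180]. Speed limits (degrees/s): [136.94, 136.94, 172.46, 180, 180, 180].

### API

Orientations are given as [roll, pitch, yaw] about the fixed x, y, z axes, in that order (R = Rz(yaw) Ry(pitch) Rx(roll)).
In Python, from rig import bot, imaging, finish_job, finder gives the robot as it stands.
- The arm moves only by the shell command python3 -m pendant 'ROWS' [FORCE]. ROWS is JSON, a list that holds one entry, the list of rows, each a list of 7 numbers: the shift along the tool's x, y, z in m, then the turn, a rotation vector about the tool's x, y, z in rad, then the gripper's target within -1 to 1 (fully open at 1, half-way at 0, shut at -1). A call has 1 to 20 rows; each row shifts and turns the commanded pose from where the row before left it, along the tool's axes as they then stand; what a row does not reach is not made up. A row lasts 1/10 s, in which the tool goes at most 50 mm and 8.59 degrees, less where a joint would pass 70% of its speed; a pose out of reach is approached as far as the arm can. A call is refused whole if a number of a shift passes 0.05 or a number of a turn 0.15, either way. A call with a gripper value outside its range is refused whole. The fingers move at their own pace and stop on an object; FORCE is the grip in N (left out, the last holds). Time passes only in rows, so rows that do not move let the fingers close. It gives the time, the measured TCP pose, the force, the opening and the grip force at its end, in the units of the state.
- bot.observe(): the state, without advancing time (a new reading comes with each control period).
- imaging.snapshot(name): name is "side" or "top" or "wrist"; returns the picture (420x560x3 uint8, blue, green, red); there is no depth.
- imaging.calibration(name): a dict with "mtx" (3x3 intrinsics, pixels), "origin" and "orientation" of the camera in the world. Camera axes: x right, y down, z forward; pixel columns grow to the right and rows downward; lengths in m; the calibration is good to about 2 mm. A picture is of the moment at which its call begins: read the wrist's pose just before it. calibration takes no time and is no camera call; for the wrist camera it gives the pose at the moment of the call.
- finish_job(): hands the job in; it is judged then, once.
Trained networks look in the newest picture that a camera, given by its name, has taken for a name from the list of things; names that differ only in an ending like _2 or _b are one class to them, and where a whole thing is asked for, a point or a joint stands for the part that bears it (a point fixed in the world has none). Each returns a list of dicts, best first, with "conf" (0 to 1); they miss things now and then, are a little off and sometimes report something else, mostly with a low value. They report only what shows in the picture. A call takes as long as a camera call. They do not tell look-alikes from the thing itself.
- finder.look_for(camera, label): "point" ([column, row] as shares, 0 to 1, of the picture: columns of its width, rows of its height, amid what is visible of it).
- finder.pinpoint(camera, label): "point" ([column, row] as shares, 0 to 1, of the picture: columns of its width, rows of its height: a listed point, or the origin of a listed thing).
The state is a dict: "t": time; "joint_positions": joint angles; "qvel": joint speeds; "effort": joint torques, N m; "eef_pos": TCP position; "tcp_rot": TCP orientation; "contact_force": force on the tool from outside, world axes, zero at the start; "torque": the same for the moment, N m; "grip_width": finger opening in m; "grip_force": force on a finger pad.
Only numpy, scipy, OpenCV 4.12 (cv2) and the standard library are available. Lean on these libraries where they do the work, as an engineer would, in place of code of your own. Each camera call takes 0.05 s, during which the arm holds its last target. There are 200 camera calls.

## Working session

There is one attempt and no reset: what is moved stays moved. The work goes in short steps, Python scripts to look and compute and a shell command to move; the robot and the scene stay as the last step left them, time stands still between calls to the robot, and variables do not carry over. Pictures are saved under pics/ and viewed, at most 17 in all, crops included, and the job is handed in when it is done.

```bash
mkdir -p pics; ls; python3 - <<'E'
from rig import bot, imaging, finder
import cv2,numpy as np
s=bot.observe();print({k:s[k] for k in('t','eef_pos','tcp_rot','grip_width','joint_positions')})
for c in('top','side'):
    im=imaging.snapshot(c);cv2.imwrite(f'pics/{c}0.png',im)
    k=imaging.calibration(c);print(c,k)
    for l in('tip_cleaner_center','flux_jar_center','reel_green_center','reel_red_center','stand_green','stand_red','jar_dish','iron_stand_well','board'):
        print(l,[([round(p['point'][0]*560),round(p['point'][1]*420)],round(p['conf'],2)) for p in finder.pinpoint(c,l)[:3]])
E
```

```text
pics
{'t': 0.0, 'eef_pos': array([0.13127955, 0.58488513, 0.24443085]), 'tcp_rot': array([-1.79901404e+02, -1.32939179e-03,  1.67347320e+02]), 'grip_width': 0.0854576136406891, 'joint_positions': array([ 7.73487155e+01,  1.80037117e+01, -2.75536700e+00,  6.93395177e+01,
        1.33179083e-03,  9.00013930e+01])}
top {'mtx': array([[498.36434732,   0.        , 281.20438774],
       [  0.        , 498.36434732, 210.95288836],
       [  0.        ,   0.        ,   1.        ]]), 'origin': array([0.36700525, 0.07919924, 1.10455316]), 'orientation': array([-170.480276  ,    0.59885147,  -89.48402625])}
tip_cleaner_center [([200, 147], 0.86)]
flux_jar_center [([200, 157], 0.91), ([132, 215], 0.35)]
reel_green_center [([207, 166], 0.56)]
reel_red_center [([262, 266], 0.89), ([149, 272], 0.8), ([201, 251], 0.78)]
stand_green [([326, 246], 0.86)]
stand_red [([440, 180], 0.7)]
jar_dish [([426, 241], 0.59)]
iron_stand_well [([325, 175], 0.82), ([323, 247], 0.33)]
board [([129, 215], 0.8)]
side {'mtx': array([[381.22221402,   0.        , 277.64363743],
       [  0.        , 381.22221402, 208.28202988],
       [  0.        ,   0.        ,   1.        ]]), 'origin': array([ 0.3780504 , -0.46561785,  0.57782769]), 'orientation': array([-128.46837865,   -0.3303172 ,  -14.08330812])}
tip_cleaner_center [([317, 150], 0.75), ([256, 168], 0.18)]
flux_jar_center [([317, 174], 0.78)]
reel_green_center [([314, 189], 0.96)]
reel_red_center [([228, 240], 0.89), ([235, 197], 0.57), ([209, 177], 0.56)]
stand_green [([267, 293], 0.81)]
stand_red [([401, 410], 0.66), ([303, 402], 0.5), ([315, 171], 0.49)]
jar_dish [([303, 402], 0.78), ([253, 169], 0.66)]
iron_stand_well [([343, 271], 0.85)]
board [([257, 170], 0.59), ([315, 188], 0.42)]
```

View pics/top0.png

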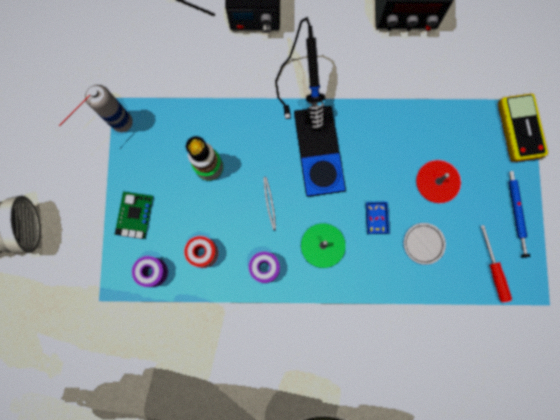

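View pics/side0.png

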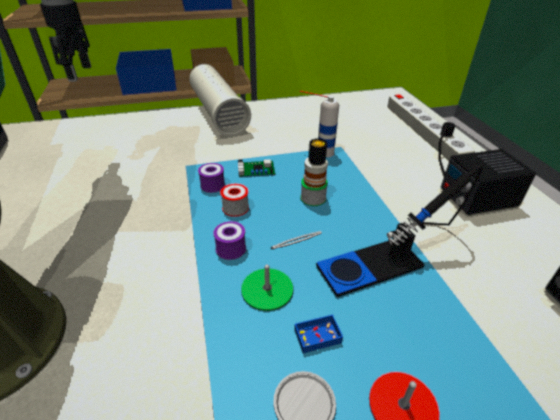

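Top view: red-flanged reel at (201,251); look-alikes are the purple reels at (149,272) and (264,267), plus the red stand plate (438,181) and red screwdriver (500,280). The pile is at (200,150) with the green reel at the bottom. The stands are green (323,245), red (438,181), dish (424,243) and well (323,174). I choose (201,251) as the red reel.

```bash
cat > h.py <<'E'
import numpy as np,cv2
from scipy.spatial.transform import Rotation as R
def ray(k,px):
    d=np.linalg.inv(k['mtx'])@[px[0],px[1],1.]
    return np.array(k['origin']),R.from_euler('xyz',k['orientation'],degrees=True).as_matrix()@d
def onz(k,px,z):
    o,d=ray(k,px);return o+d*(z-o[2])/d[2]
def proj(k,p):
    c=R.from_euler('xyz',k['orientation'],degrees=True).as_matrix().T@(np.array(p)-k['origin'])
    q=k['mtx']@c;return q[:2]/q[2]
def tri(a):
    A=0;b=0
    for k,px in a:
        o,d=ray(k,px);d=d/np.linalg.norm(d);P=np.eye(3)-np.outer(d,d);A=A+P;b=b+P@o
    return np.linalg.solve(A,b)
E
python3 - <<'E'
from h import *
from rig import imaging
T=imaging.calibration('top');S=imaging.calibration('side')
for n,t,s,z in (('clean',(200,147),(317,150),.133),('jar',(200,157),(317,174),.08),('green',(207,166),(314,189),.027),('red',(201,251),(235,200),.027),
 ('sg',(323.5,247),(267,293),.002),('sr',(439,181),(401,410),.002),('dish',(425,241),(303,402),.002),('well',(324,175),(343,271),.014),('p1',(149,272),(209,177),.027),('p2',(264,267),(228,240),.027),('board',(130,215),(257,170),.002)):
    print(n,onz(T,t,z).round(3),onz(S,s,z).round(3),tri([(T,t),(S,s)]).round(3))
a=cv2.imread('pics/top0.png');b=cv2.imread('pics/side0.png')
cv2.imwrite('pics/c0.png',np.hstack([cv2.resize(a[120:300,110:310],(400,360),interpolation=2),cv2.resize(b[130:270,180:350],(400,360),interpolation=2)]))
E
```

```text
clean [0.66  0.256 0.133] [0.659 0.266 0.133] [0.656 0.255 0.14 ]
jar [0.654 0.265 0.08 ] [0.656 0.246 0.08 ] [0.661 0.267 0.065]
green [0.648 0.258 0.027] [0.656 0.259 0.027] [0.652 0.258 0.028]
red [0.458 0.265 0.027] [0.459 0.261 0.027] [0.459 0.266 0.023]
sg [ 0.472 -0.002  0.002] [ 0.475 -0.009  0.002] [ 0.474 -0.003 -0.006]
sr [ 0.623 -0.263  0.002] [ 0.617 -0.265  0.002] [ 0.622 -0.264 -0.003]
dish [ 0.487 -0.227  0.002] [ 0.482 -0.22   0.002] [ 0.483 -0.224  0.011]
well [ 0.632 -0.003  0.014] [ 0.631 -0.001  0.014] [ 0.631 -0.003  0.016]
p1 [0.412 0.376 0.027] [0.409 0.374 0.027] [0.411 0.376 0.026]
p2 [0.425 0.128 0.027] [0.422 0.127 0.027] [0.424 0.128 0.026]
board [0.54  0.432 0.002] [0.543 0.416 0.002] [ 0.545  0.436 -0.011]
```

View pics/c0.png

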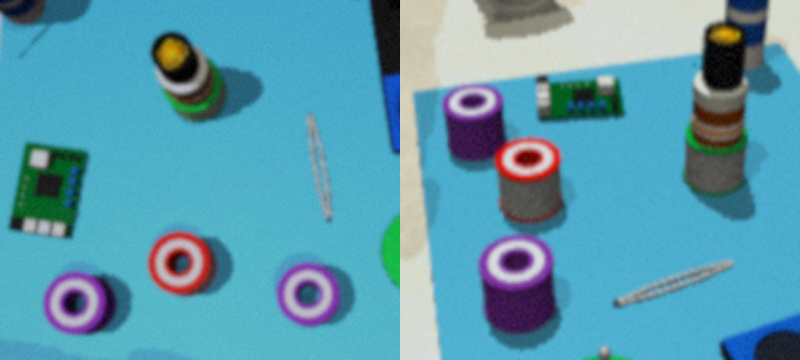

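The crop confirms it: the (201,251) reel has red flanges and silver wire, the purple ones are dark throughout, and the pile stands on the green reel. I'll move over the pile now.

```bash
python3 -m pendant '[[[0,0,-0.02,0,0,-0.11,1],[0,0,-0.02,0,0,-0.11,1],[-0.04,-0.025,0,0,0,0,1],[-0.04,-0.025,0,0,0,0,1],[-0.04,-0.025,0,0,0,0,1],[-0.04,-0.025,0,0,0,0,1],[-0.04,-0.025,0,0,0,0,1],[-0.04,-0.025,0,0,0,0,1],[-0.04,-0.025,0,0,0,0,1],[-0.04,-0.025,0,0,0,0,1],[-0.04,-0.025,0,0,0,0,1],[-0.04,-0.025,0,0,0,0,1],[-0.04,-0.025,0,0,0,0,1],[0,0,0,0,0,0,1],[0,0,0,0,0,0,1]]]'
cat > w.py <<'E'
import sys
from h import *
from rig import bot,imaging,finder
# args: name [label z]...
k=imaging.calibration('wrist');im=imaging.snapshot('wrist');cv2.imwrite(f'pics/{sys.argv[1]}.png',im)
s=bot.observe();print('tcp',np.round(s['eef_pos'],4),np.round(s['tcp_rot'],1),s['t'],'cam',np.round(k['origin'],3),np.round(k['orientation'],1))
for l,z in zip(sys.argv[2::2],sys.argv[3::2]):
    for p in finder.pinpoint('wrist',l)[:3]:
        px=np.array(p['point'])*[560,420];print(l,px.round(),round(p['conf'],2),onz(k,px,float(z)).round(4))
E
python3 w.py w1 tip_cleaner_center .133 flux_jar_center .08 reel_green_center .027
```

```text
t: 2.5
eef_pos: [0.5718, 0.3092, 0.2847]
tcp_rot: [-180.0, -0.1, 179.8]
contact_force: [-0.9, 0.5, 0.1]
grip_width: 0.0858
grip_force: 0.0
tcp [0.571 0.31  0.285] [ 1.800e+02 -1.000e-01  1.799e+02] 2.55 cam [0.499 0.308 0.413] [163.8   0.   89.8]
tip_cleaner_center [229. 283.] 0.72 [0.6513 0.2612 0.133 ]
flux_jar_center [232. 263.] 0.74 [0.6548 0.257  0.08  ]
reel_green_center [238. 242.] 0.78 [0.65   0.2575 0.027 ]
```

View pics/w1.png

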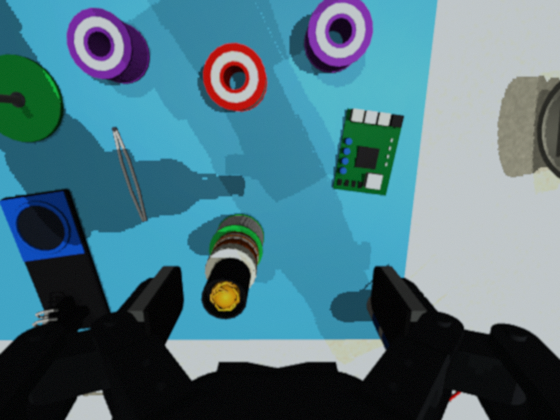

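The wrist view shows the wool mouth at about (225,297), the green reel below it at (238,235), and the red reel at (235,77). Next I'll move over the cleaner and descend partway.

```bash
python3 -c "
from h import *
from rig import imaging
print(onz(imaging.calibration('wrist'),(225,297),.157))"
python3 -m pendant '[[[-0.041,-0.025,0,0,0,0,1],[-0.041,-0.025,0,0,0,0,1],[0,0,0.03,0,0,0,1],[0,0,0.03,0,0,0,1],[0,0,0,0,0,0,1],[0,0,0,0,0,0,1]]]'
python3 w.py w2 tip_cleaner_center .133 flux_jar_center .08 reel_green_center .027
```

```text
[0.65109734 0.26281397 0.157     ]
t: 3.3
eef_pos: [0.652, 0.2608, 0.2256]
tcp_rot: [-180.0, -0.1, -180.0]
contact_force: [0.4, -0.2, 0.4]
grip_width: 0.0855
grip_force: 0.0
tcp [0.6529 0.261  0.2269] [ 1.8e+02  1.0e-01 -1.8e+02] 3.35 cam [0.579 0.26  0.354] [1.638e+02 1.000e-01 9.000e+01]
tip_cleaner_center [278. 228.] 0.91 [0.6549 0.2602 0.133 ]
```

View pics/w2.png

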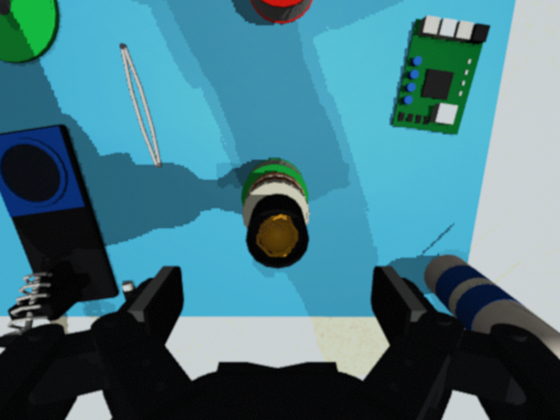

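The cleaner is centred between the fingers at (278,235). Descending and gripping.

```bash
python3 -m pendant '[[[-0.002,0,0.03,0,0,0,1],[0,0,0.03,0,0,0,1],[0,0,0.02,0,0,0,1],[0,0,0.008,0,0,0,1],[0,0,0,0,0,0,1],[0,0,0,0,0,0,-1],[0,0,0,0,0,0,-1],[0,0,0,0,0,0,-1],[0,0,0,0,0,0,-1],[0,0,0,0,0,0,-1],[0,0,0,0,0,0,-1],[0,0,0,0,0,0,-1],[0,0,0,0,0,0,-1]]]' 40
```

```text
t: 4.8
eef_pos: [0.656, 0.2606, 0.1389]
tcp_rot: [179.9, 0.1, 180.0]
contact_force: [-0.1, 0.3, 5.9]
grip_width: 0.0411
grip_force: 40.7
```

```bash
python3 -m pendant '[[[0,0,-0.01,0,0,0,-1],[0,0,-0.02,0,0,0,-1],[0,0,-0.03,0,0,0,-1],[0,-0.04,0,0,0,0,-1],[0,-0.04,0,0,0,0,-1],[0.005,-0.04,0,0,0,0,-1],[0.005,-0.04,0,0,0,0,-1],[0.005,-0.04,0,0,0,0,-1],[0.005,-0.04,0,0,0,0,-1],[0.005,-0.02,0,0,0,0,-1],[0,0,0,0,0,0,-1],[0,0,0,0,0,0,-1]]]'
python3 w.py w3 iron_stand_well .014 tip_cleaner_center .2
python3 - <<'E'
from h import *
from rig import imaging,finder
T=imaging.calibration('top');im=imaging.snapshot('top');cv2.imwrite('pics/t3.png',im)
for l,z in (('flux_jar_center',.08),('reel_green_center',.027)):
    for p in finder.pinpoint('top',l)[:2]: print(l,p['conf'],onz(T,np.array(p['point'])*[560,420],z).round(4))
E
```

```text
t: 6.0
eef_pos: [0.6298, -0.0003, 0.1976]
tcp_rot: [180.0, -0.0, 179.9]
contact_force: [0.1, -0.2, -1.7]
grip_width: 0.041
grip_force: 40.7
tcp [6.300e-01 5.000e-04 1.975e-01] [180.   0. 180.] 6.05 cam [ 0.557 -0.001  0.325] [163.8   0.   89.8]
iron_stand_well [277. 197.] 0.85 [ 0.6314 -0.0011  0.014 ]
tip_cleaner_center [276. 279.] 0.98 [ 0.6235 -0.0016  0.2   ]
tip_cleaner_center [543. 217.] 0.16 [0.5955 0.1077 0.2   ]
flux_jar_center 0.86 [0.6483 0.2608 0.08  ]
reel_green_center 0.53 [0.6517 0.2575 0.027 ]
```

View pics/w3.png

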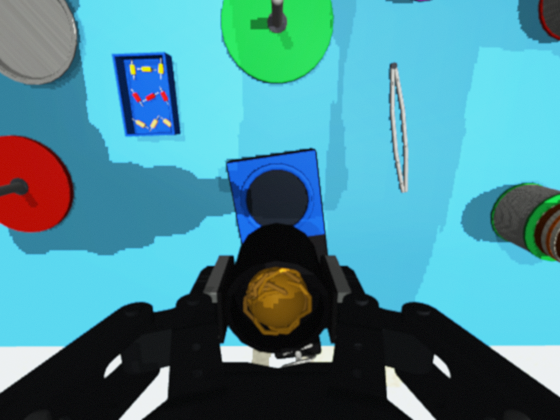

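The cleaner is held upright, and the well at (277,197) sits below it at about (0.631,-0.001). Lowering.

```bash
python3 -m pendant '[[[-0.001,-0.002,0.03,0,0,0,-1],[0,0,0.04,0,0,0,-1],[0,0,0.04,0,0,0,-1],[0,0,0.02,0,0,0,-1],[0,0,0.01,0,0,0,-1],[0,0,0.005,0,0,0,-1],[0,0,0.003,0,0,0,-1],[0,0,0.003,0,0,0,-1],[0,0,0.001,0,0,0,-1],[0,0,0,0,0,0,-1]]]'
```

```text
t: 7.3
eef_pos: [0.6314, -0.002, 0.046]
tcp_rot: [180.0, 0.1, 180.0]
contact_force: [0.4, 0.1, -1.2]
grip_width: 0.0411
grip_force: 40.7
```

```bash
python3 -m pendant '[[[0,0,0.001,0,0,0,-1],[0,0,0.001,0,0,0,-1],[0,0,0,0,0,0,-1]]]'
```

```text
t: 7.6
eef_pos: [0.6315, -0.002, 0.0449]
tcp_rot: [-180.0, 0.1, 180.0]
contact_force: [-2.4, -0.2, 8.1]
grip_width: 0.0407
grip_force: 41.6
```

Touchdown. Releasing and rising.

```bash
python3 -m pendant '[[[0,0,0,0,0,0,0.2],[0,0,0,0,0,0,0.4],[0,0,0,0,0,0,0.6],[0,0,0,0,0,0,0.6],[0,0,-0.02,0,0,0,0.6],[0,0,-0.04,0,0,0,1],[0,0,-0.04,0,0,0,1],[0,0,-0.04,0,0,0,1],[0,0,-0.02,0,0,0,1],[0,0,0,0,0,0,1]]]'
python3 w.py w4 tip_cleaner_center .039 iron_stand_well .014 flux_jar_center .08
```

```text
t: 8.6
eef_pos: [0.6333, -0.002, 0.2073]
tcp_rot: [180.0, 0.4, 180.0]
contact_force: [1.0, -0.0, 0.3]
grip_width: 0.0855
grip_force: 0.0
tcp [ 0.6321 -0.002   0.2049] [-180.     0.2  180. ] 8.65 cam [ 0.559 -0.003  0.335] [163.4   0.   89.9]
tip_cleaner_center [276. 196.] 0.92 [ 0.6304 -0.0043  0.039 ]
iron_stand_well [278. 195.] 0.18 [ 0.6361 -0.0017  0.014 ]
```

View pics/w4.png

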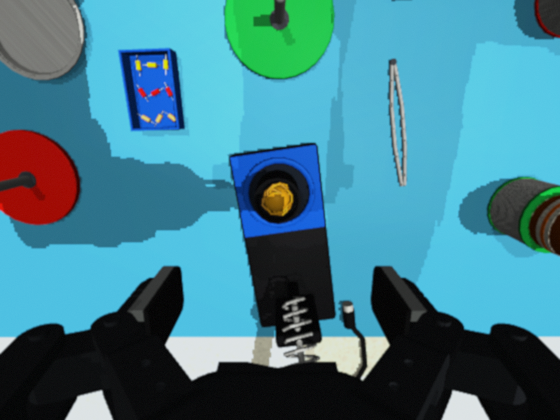

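The cleaner stands in the well at (277,197). Now the jar.

```bash
python3 -m pendant '[[[0,0.04,0,0,0,0,1],[0,0.04,0,0,0,0,1],[-0.004,0.04,0,0,0,0,1],[-0.004,0.04,0,0,0,0,1],[-0.004,0.04,0,0,0,0,1],[-0.004,0.04,0,0,0,0,1],[-0.004,0.021,0,0,0,0,1],[0,0,0,0,0,0,1],[0,0,0,0,0,0,1]]]'
python3 w.py w5 flux_jar_center .08 reel_green_center .027
```

```text
t: 9.7
eef_pos: [0.6502, 0.2589, 0.2012]
tcp_rot: [-179.9, -0.2, -180.0]
contact_force: [-0.4, -0.0, 0.3]
grip_width: 0.0855
grip_force: 0.0
tcp [0.6504 0.2582 0.2017] [-1.799e+02 -1.000e-01  1.799e+02] 9.75 cam [0.578 0.258 0.329] [1.639e+02 1.000e-01 9.000e+01]
flux_jar_center [274. 217.] 0.86 [0.6525 0.2554 0.08  ]
```

View pics/w5.png

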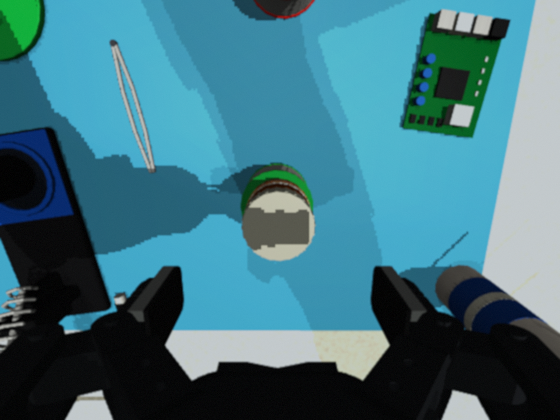

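The jar lid is centred at (278,225). Descending.

```bash
python3 -c "
from h import *
from rig import imaging
print(onz(imaging.calibration('wrist'),(278,226),.108))"
python3 -m pendant '[[[-0.002,-0.0,0.03,0,0,0,1],[0,0,0.04,0,0,0,1],[0,0,0.03,0,0,0,1],[0,0,0.015,0,0,0,1],[0,0,0,0,0,0,1],[0,0,0,0,0,0,0.2],[0,0,0,0,0,0,-0.2],[0,0,0,0,0,0,-1],[0,0,0,0,0,0,-1],[0,0,0,0,0,0,-1],[0,0,0,0,0,0,-1],[0,0,0,0,0,0,-1]]]' 45
```

```text
[0.65252193 0.2571655  0.108     ]
t: 11.05
eef_pos: [0.6549, 0.2596, 0.091]
tcp_rot: [179.9, 0.2, 180.0]
contact_force: [-0.4, -0.4, 5.9]
grip_width: 0.0528
grip_force: 47.8
```

```bash
python3 -m pendant '[[[0,0,-0.01,0,0,0,-1],[0,0,-0.02,0,0,0,-1],[0,0,-0.03,0,0,0,-1],[0,0,-0.02,0,0,0,-1],[0.01,-0.03,0,0,0,0,-1],[0.01,-0.03,0,0,0,0,-1],[0.01,-0.03,0,0,0,0,-1],[0.01,-0.03,0,0,0,0,-1],[0.01,-0.03,0,0,0,0,-1],[0.01,-0.03,0,0,0,0,-1],[0.01,-0.03,0,0,0,0,-1],[0.01,-0.03,0,0,0,0,-1],[0.01,-0.03,0,0,0,0,-1],[0.01,-0.03,0,0,0,0,-1],[0.01,-0.03,0,0,0,0,-1],[0.01,-0.03,0,0,0,0,-1],[0.01,-0.03,0,0,0,0,-1],[0.01,-0.03,0,0,0,0,-1],[0.01,-0.03,0,0,0,0,-1],[0.01,-0.03,0,0,0,0,-1]]]'
python3 -m pendant '[[[0.005,-0.005,0,0,0,0,-1],[0,0,0,0,0,0,-1],[0,0,0,0,0,0,-1]]]'
python3 w.py w6 jar_dish .002 flux_jar_center .15
python3 - <<'E'
from h import *
from rig import imaging
k=imaging.calibration('wrist');im=cv2.imread('pics/w6.png')
print(proj(k,(.486,-.226,.013)).round(),proj(imaging.calibration('top'),(.486,-.226,.013)).round())
E
```

```text
t: 13.05
eef_pos: [0.4922, -0.2219, 0.1691]
tcp_rot: [-180.0, 0.0, 180.0]
contact_force: [0.6, -0.9, -2.1]
grip_width: 0.0525
grip_force: 47.7
t: 13.35
eef_pos: [0.4879, -0.2252, 0.1686]
tcp_rot: [180.0, 0.0, 180.0]
contact_force: [0.2, 0.8, -2.2]
grip_width: 0.0529
grip_force: 47.8
tcp [ 0.4881 -0.225   0.1685] [ 180.    0. -180.] 13.4 cam [ 0.415 -0.226  0.296] [163.7  -0.   89.9]
jar_dish [281. 192.] 0.88 [ 0.48   -0.2223  0.002 ]
jar_dish [514. 187.] 0.32 [ 0.4753 -0.0037  0.002 ]
flux_jar_center [278. 275.] 0.84 [ 0.4903 -0.226   0.15  ]
[277. 201.] [426. 241.]
```

View pics/w6.png

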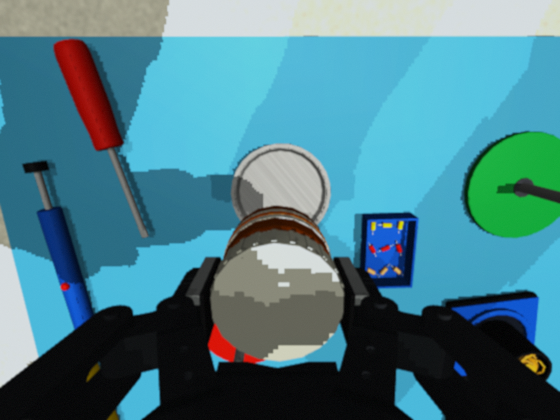

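The dish is at (281,192), i.e. about (0.481,-0.223), and the jar is held upright in front of it. Aligning and lowering.

```bash
python3 -m pendant '[[[0.007,0.002,0.02,0,0,0,-1],[0,0,0.03,0,0,0,-1],[0,0,0.03,0,0,0,-1],[0,0,0.02,0,0,0,-1],[0,0,0.01,0,0,0,-1],[0,0,0.005,0,0,0,-1],[0,0,0,0,0,0,-1],[0,0,0,0,0,0,-1]]]'
```

```text
t: 14.3
eef_pos: [0.4817, -0.2241, 0.0543]
tcp_rot: [-180.0, 0.1, 180.0]
contact_force: [0.0, 0.6, -0.4]
grip_width: 0.0528
grip_force: 47.8
```

```bash
python3 -m pendant '[[[0,0,0.003,0,0,0,-1],[0,0,0.003,0,0,0,-1],[0,0,0.001,0,0,0,-1],[0,0,0.001,0,0,0,-1],[0,0,0,0,0,0,-1]]]'
```

```text
t: 14.8
eef_pos: [0.4806, -0.2238, 0.0452]
tcp_rot: [180.0, -0.0, 179.9]
contact_force: [-0.2, 0.3, -2.0]
grip_width: 0.0528
grip_force: 47.8
```

```bash
python3 -m pendant '[[[0,0,0.001,0,0,0,-1],[0,0,0.001,0,0,0,-1],[0,0,0,0,0,0,-1]]]'
```

```text
t: 15.1
eef_pos: [0.4807, -0.2239, 0.0449]
tcp_rot: [-180.0, 0.0, 179.9]
contact_force: [-5.5, 2.7, 14.2]
grip_width: 0.0529
grip_force: 49.6
```

Touched down at the expected height; releasing.

```bash
python3 -m pendant '[[[0,0,-0.001,0,0,0,0.4],[0,0,0,0,0,0,0.6],[0,0,0,0,0,0,0.9],[0,0,0,0,0,0,0.9],[0,0,-0.02,0,0,0,1],[0,0,-0.03,0,0,0,1],[0,0,-0.04,0,0,0,1],[0,0,-0.04,0,0,0,1],[0,0,0,0,0,0,1],[0,0,0,0,0,0,1]]]'
python3 w.py w7 jar_dish .002 flux_jar_center .034
```

```text
t: 16.1
eef_pos: [0.4816, -0.2242, 0.1752]
tcp_rot: [-179.9, 0.1, 180.0]
contact_force: [-0.9, 0.2, -0.5]
grip_width: 0.0854
grip_force: 0.0
tcp [ 0.4806 -0.2238  0.1739] [180.  -0. 180.] 16.15 cam [ 0.408 -0.225  0.303] [1.636e+02 1.000e-01 8.990e+01]
flux_jar_center [276. 202.] 0.85 [ 0.4773 -0.2266  0.034 ]
```

View pics/w7.png

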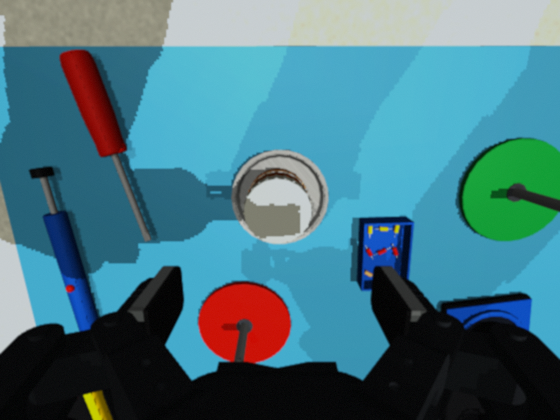

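The jar stands in the dish, lid at (278,208). Now the green reel.

```bash
python3 -m pendant '[[[-0.014,0.04,0,0,0,0,1],[-0.014,0.04,0,0,0,0,1],[-0.014,0.04,0,0,0,0,1],[-0.014,0.04,0,0,0,0,1],[-0.014,0.04,0,0,0,0,1],[-0.014,0.04,0,0,0,0,1],[-0.014,0.04,0,0,0,0,1],[-0.014,0.04,0,0,0,0,1],[-0.014,0.04,0,0,0,0,1],[-0.014,0.04,0,0,0,0,1],[-0.014,0.04,0,0,0,0,1],[-0.014,0.04,-0.01,0,0,0,1],[0,0,0,0,0,0,1],[0,0,0,0,0,0,1]]]'
cat > reel.py <<'E'
# outline (flange) centre of a coloured reel in the wrist picture -> world at z
import sys
from h import *
from rig import imaging
f,col,z=sys.argv[1],sys.argv[2],float(sys.argv[3])
k=imaging.calibration('wrist');h=cv2.cvtColor(cv2.imread(f'pics/{f}.png'),cv2.COLOR_BGR2HSV)
m=cv2.inRange(h,(45,100,40),(80,255,255)) if col=='g' else cv2.inRange(h,(0,140,60),(8,255,255))|cv2.inRange(h,(172,140,60),(180,255,255))
for c in cv2.findContours(m,cv2.RETR_EXTERNAL,cv2.CHAIN_APPROX_NONE)[0]:
    if cv2.contourArea(cv2.convexHull(c))>1500:
        e=cv2.fitEllipse(cv2.convexHull(c));print(np.round(e[0]),np.round(e[1]),onz(k,e[0],z).round(4))
E
python3 w.py w8 reel_green_center .027; python3 reel.py w8 g .052
```

```text
t: 17.65
eef_pos: [0.6484, 0.2567, 0.1822]
tcp_rot: [-179.9, -0.1, -179.9]
contact_force: [0.0, -0.7, -0.9]
grip_width: 0.0851
grip_force: 0.0
tcp [0.6482 0.2556 0.1824] [-179.9   -0.2  180. ] 17.7 cam [0.576 0.256 0.31 ] [1.639e+02 1.000e-01 9.000e+01]
reel_green_center [282. 204.] 0.72 [0.649 0.26  0.027]
[279. 209.] [76. 82.] [0.647  0.2554 0.052 ]
[466.  70.] [ 91. 183.] [0.5397 0.3946 0.052 ]
```

View pics/w8.png

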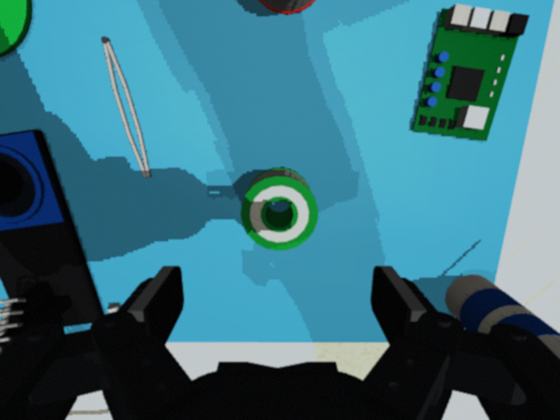

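The green reel's ring is centred at (280,213) and the bore is open. Descending to grip.

```bash
python3 -m pendant '[[[-0.002,0.0005,0.03,0,0,0,1],[0,0,0.04,0,0,0,1],[0,0,0.04,0,0,0,1],[0,0,0.03,0,0,0,1],[0,0,0.01,0,0,0,1],[0,0,0,0,0,0,1],[0,0,0,0,0,0,0.4],[0,0,0,0,0,0,-1],[0,0,0,0,0,0,-1],[0,0,0,0,0,0,-1],[0,0,0,0,0,0,-1],[0,0,0,0,0,0,-1]]]' 60
```

```text
t: 18.95
eef_pos: [0.653, 0.2573, 0.0375]
tcp_rot: [179.9, 0.2, 180.0]
contact_force: [-0.9, -1.1, 6.7]
grip_width: 0.0645
grip_force: 67.7
```

```bash
python3 -m pendant '[[[0,0,-0.01,0,0,0,-1],[0,0,-0.02,0,0,0,-1],[0,0,-0.04,0,0,0,-1],[0,0,-0.04,0,0,0,-1],[0.0225,-0.0325,-0.01,0,0,0,-1],[0.0225,-0.0325,0,0,0,0,-1],[0.0225,-0.0325,0,0,0,0,-1],[0.0225,-0.0325,0,0,0,0,-1],[0.0225,-0.0325,0,0,0,0,-1],[0.0225,-0.0325,0,0,0,0,-1],[0.0225,-0.0325,0,0,0,0,-1],[0.0225,-0.0325,0,0,0,0,-1],[0,0,0,0,0,0,-1],[0,0,0,0,0,0,-1]]]'
python3 w.py w9 stand_green .002 reel_green_center .15
python3 reel.py w9 g .01
python3 - <<'E'
from h import *
from rig import imaging
T=imaging.calibration('top')
h=cv2.cvtColor(cv2.imread('pics/t3.png'),cv2.COLOR_BGR2HSV)
for m in (cv2.inRange(h,(45,150,60),(80,255,255)),cv2.inRange(h,(0,170,90),(6,255,255))|cv2.inRange(h,(175,170,90),(180,255,255))):
  for c in cv2.findContours(m,cv2.RETR_EXTERNAL,cv2.CHAIN_APPROX_NONE)[0]:
    if cv2.contourArea(cv2.convexHull(c))>500:
        e=cv2.fitEllipse(cv2.convexHull(c));print('top',np.round(e[0],1),np.round(e[1]),onz(T,e[0],.008).round(4))
E
```

```text
t: 20.35
eef_pos: [0.4708, -0.004, 0.1552]
tcp_rot: [180.0, 0.1, 179.9]
contact_force: [1.5, 0.2, -4.5]
grip_width: 0.0645
grip_force: 68.2
tcp [ 0.4715 -0.0033  0.1551] [1.800e+02 1.000e-01 1.799e+02] 20.4 cam [ 0.398 -0.005  0.283] [163.7   0.   89.8]
stand_green [278. 208.] 0.96 [ 0.4756 -0.004   0.002 ]
reel_green_center [278. 273.] 0.94 [ 0.4651 -0.0046  0.15  ]
[277. 298.] [143. 162.] [ 0.5641 -0.0038  0.01  ]
[279. 215.] [114. 129.] [ 0.4807 -0.0019  0.01  ]
top [134.5 213.1] [35. 59.] [0.5435 0.4204 0.008 ]
top [200.  251.3] [29. 30.] [0.4593 0.2706 0.008 ]
```

View pics/w9.png

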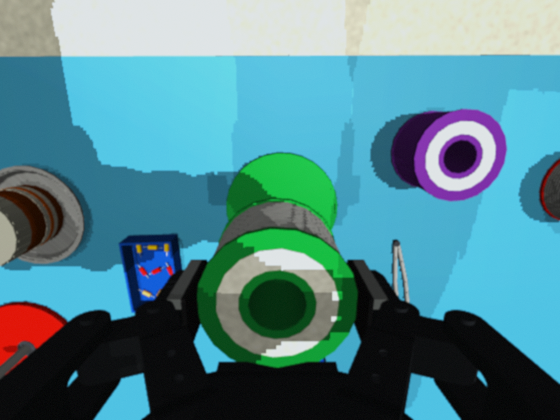

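```bash
cat > fit.py <<'E'
from h import *
from rig import imaging
T=imaging.calibration('top');W=imaging.calibration('wrist')
def box(k,x,y):
    a=np.linspace(0,6.28,100);p=np.array([proj(k,(x+.05*np.cos(t),y+.05*np.sin(t),.010)) for t in a]);return *p.min(0).round(1),*p.max(0).round(1)
h=cv2.cvtColor(cv2.imread('pics/top0.png'),cv2.COLOR_BGR2HSV)
for n,m in (('g',cv2.inRange(h,(45,120,60),(80,255,255))),('r',cv2.inRange(h,(0,140,60),(8,255,255))|cv2.inRange(h,(172,140,60),(180,255,255)))):
  for c in cv2.findContours(m,cv2.RETR_EXTERNAL,cv2.CHAIN_APPROX_NONE)[0]:
    if cv2.contourArea(cv2.convexHull(c))>1200:
        e=cv2.fitEllipse(cv2.convexHull(c));print(n,np.round(e[0],1),np.round(e[1]),onz(T,e[0],.010).round(4))
for x in (.468,.472,.476,.480): print(x,box(W,x,-.003))
# held reel: ring centre 
print('held',onz(W,(278,300),.168))
E
python3 fit.py
```

```text
g [322.7 245.2] [44. 45.] [4.747e-01 3.000e-04 1.000e-02]
r [438.1 181.3] [42. 44.] [ 0.6205 -0.2589  0.01  ]
0.468 (np.float64(221.1), np.float64(143.6), np.float64(334.8), np.float64(254.1))
0.472 (np.float64(221.4), np.float64(148.5), np.float64(334.6), np.float64(258.1))
0.476 (np.float64(221.6), np.float64(153.3), np.float64(334.4), np.float64(262.0))
0.48 (np.float64(221.8), np.float64(158.1), np.float64(334.2), np.float64(265.9))
held [ 0.46906011 -0.00346457  0.168     ]
```

The stand's base is visible at (281,205), giving (0.475,0.000); the held reel sits about 3 mm behind the TCP. Correcting and lowering to just past the post tip.

```bash
python3 -m pendant '[[[-0.0065,0.0035,0,0,0,0,-1],[0,0,0.03,0,0,0,-1],[0,0,0.01,0,0,0,-1],[0,0,0.006,0,0,0,-1],[0,0,0.004,0,0,0,-1],[0,0,0.004,0,0,0,-1],[0,0,0.004,0,0,0,-1],[0,0,0,0,0,0,-1]]]'
python3 w.py w10 reel_green_center .12
```

```text
t: 21.3
eef_pos: [0.4774, 0.0001, 0.0962]
tcp_rot: [180.0, -0.0, 180.0]
contact_force: [-0.7, 0.6, -5.0]
grip_width: 0.0642
grip_force: 68.4
tcp [4.774e-01 1.000e-04 9.640e-02] [180.    0.  179.9] 21.35 cam [ 0.404 -0.001  0.224] [163.8   0.   89.9]
reel_green_center [278. 273.] 0.73 [ 0.4571 -0.0005  0.12  ]
```

View pics/w10.png

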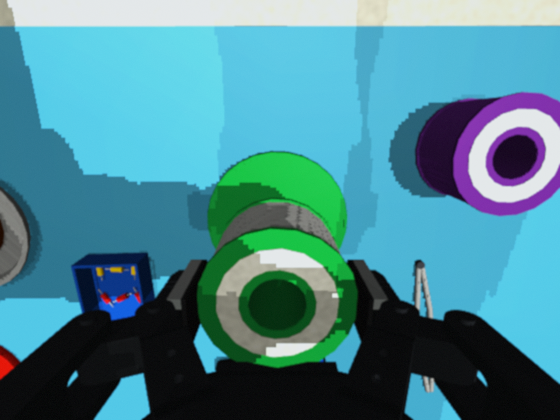

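There is no contact with the reel's underside about 10 mm below the post tip, so the post is in the bore. Continuing down.

```bash
python3 -m pendant '[[[0,0,0.01,0,0,0,-1],[0,0,0.01,0,0,0,-1],[0,0,0.01,0,0,0,-1],[0,0,0.01,0,0,0,-1],[0,0,0.006,0,0,0,-1],[0,0,0.002,0,0,0,-1],[0,0,0.001,0,0,0,-1],[0,0,0,0,0,0,-1],[0,0,0,0,0,0,-1]]]'
```

```text
t: 22.3
eef_pos: [0.4778, 0.0002, 0.0477]
tcp_rot: [180.0, 0.0, 180.0]
contact_force: [-0.6, 0.4, -4.1]
grip_width: 0.0649
grip_force: 68.4
```

```bash
python3 -m pendant '[[[0,0,0.001,0,0,0,-1],[0,0,0.001,0,0,0,-1],[0,0,0.001,0,0,0,-1],[0,0,0,0,0,0,-1]]]'
```

```text
t: 22.7
eef_pos: [0.4777, 0.0001, 0.0455]
tcp_rot: [-180.0, 0.0, 179.9]
contact_force: [-2.6, -0.3, 10.4]
grip_width: 0.0651
grip_force: 69.6
```

Seated. Releasing, then on to the red reel.

```bash
python3 -m pendant '[[[0,0,0,0,0,0,0.8],[0,0,0,0,0,0,1],[0,0,0,0,0,0,1],[0,0,0,0,0,0,1],[0,0,-0.02,0,0,0,1],[0,0,-0.04,0,0,0,1],[0,0,-0.04,0,0,0,1],[0,0,-0.04,0,0,0,1],[0.003,0.04,0,0,0,0,1],[0.003,0.04,0,0,0,0,1],[0.003,0.04,0,0,0,0,1],[0.003,0.04,0,0,0,0,1],[0.003,0.04,0,0,0,0,1],[0.003,0.04,0,0,0,0,1],[0,0.025,0,0,0,0,1],[0,0,0,0,0,0,1],[0,0,0,0,0,0,1]]]'
python3 w.py w11 reel_red_center .027; python3 reel.py w11 r .052
```

```text
t: 24.4
eef_pos: [0.4593, 0.2654, 0.184]
tcp_rot: [-180.0, -0.0, -180.0]
contact_force: [-0.4, 1.0, 0.7]
grip_width: 0.0858
grip_force: 0.0
tcp [0.4594 0.2647 0.184 ] [-180.   -0.  180.] 24.45 cam [0.386 0.264 0.312] [1.638e+02 1.000e-01 9.000e+01]
reel_red_center [125. 166.] 0.92 [0.4259 0.1287 0.027 ]
reel_red_center [397. 147.] 0.79 [0.4093 0.3697 0.027 ]
reel_red_center [277. 198.] 0.59 [0.4549 0.2645 0.027 ]
[276. 203.] [76. 77.] [0.4535 0.2624 0.052 ]
```

View pics/w11.png

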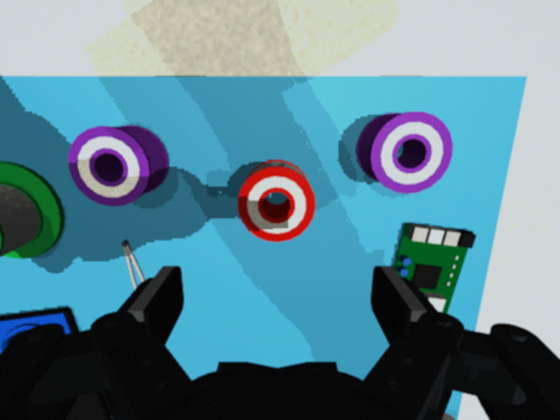

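The red reel's ring is at (276,203) between the purple ones at (108,166) and (411,152). The green reel is seated at the left edge.

```bash
python3 -m pendant '[[[0.0045,-0.002,0.03,0,0,0,1],[0,0,0.04,0,0,0,1],[0,0,0.04,0,0,0,1],[0,0,0.03,0,0,0,1],[0,0,0.01,0,0,0,1],[0,0,0,0,0,0,1],[0,0,0,0,0,0,0.4],[0,0,0,0,0,0,-1],[0,0,0,0,0,0,-1],[0,0,0,0,0,0,-1],[0,0,0,0,0,0,-1],[0,0,0,0,0,0,-1]]]' 60
```

```text
t: 25.7
eef_pos: [0.4566, 0.2639, 0.0369]
tcp_rot: [179.9, 0.2, 179.9]
contact_force: [-2.2, -0.9, 6.6]
grip_width: 0.0653
grip_force: 65.8
```

```bash
python3 -m pendant '[[[0,0,-0.01,0,0,0,-1],[0,0,-0.02,0,0,0,-1],[0,0,-0.04,0,0,0,-1],[0,0,-0.045,0,0,0,-1],[-0.01,-0.0325,0,0,0,0,-1],[-0.01,-0.0325,0,0,0,0,-1],[-0.01,-0.0325,0,0,0,0,-1],[-0.01,-0.0325,0,0,0,0,-1],[-0.01,-0.0325,0,0,0,0,-1],[-0.01,-0.0325,0,0,0,0,-1],[-0.01,-0.0325,0,0,0,0,-1],[-0.01,-0.0325,0,0,0,0,-1],[-0.01,-0.0325,0,0,0,0,-1],[-0.01,-0.0325,0,0,0,0,-1],[-0.01,-0.0325,0,0,0,0,-1],[-0.01,-0.0325,0,0,0,0,-1],[-0.01,-0.0325,0,0,0,0,-1],[-0.01,-0.0325,0,0,0,0,-1],[-0.01,-0.0325,0,0,0,0,-1],[-0.01,-0.0325,0,0,0,0,-1]]]'
python3 -m pendant '[[[-0.004,-0.003,0,0,0,0,-1],[0,0,0,0,0,0,-1],[0,0,0,0,0,0,-1]]]'
python3 w.py w12 stand_red .002
python3 - <<'E'
from h import *
from rig import imaging
W=imaging.calibration('wrist')
a=np.linspace(0,6.28,100)
for x in (.614,.618,.622,.626):
    p=np.array([proj(W,(x+.05*np.cos(t),-.26+.05*np.sin(t),.010)) for t in a]);print(x,p.min(0).round(),p.max(0).round())
h=cv2.cvtColor(cv2.imread('pics/w12.png'),cv2.COLOR_BGR2HSV)
m=cv2.inRange(h,(0,140,40),(8,255,255))|cv2.inRange(h,(172,140,40),(180,255,255))
for c in cv2.findContours(m,cv2.RETR_EXTERNAL,cv2.CHAIN_APPROX_NONE)[0]:
    if cv2.contourArea(c)>800: print(cv2.boundingRect(c))
E
```

```text
t: 27.7
eef_pos: [0.6152, -0.2585, 0.151]
tcp_rot: [-180.0, 0.1, 179.9]
contact_force: [0.3, 0.3, -1.9]
grip_width: 0.0651
grip_force: 67.6
t: 28.0
eef_pos: [0.6185, -0.2592, 0.1499]
tcp_rot: [180.0, -0.0, 180.0]
contact_force: [-0.3, 0.8, -3.6]
grip_width: 0.065
grip_force: 67.7
tcp [ 0.6184 -0.2589  0.1498] [ 180.   -0. -180.] 28.05 cam [ 0.546 -0.26   0.278] [163.8   0.   89.9]
stand_red [274. 204.] 0.71 [ 0.6175 -0.2633  0.002 ]
0.614 [219. 144.] [335. 256.]
0.618 [219. 149.] [334. 260.]
0.622 [219. 153.] [334. 264.]
0.626 [220. 158.] [334. 268.]
(196, 227, 163, 142)
(220, 152, 113, 86)
```

View pics/w12.png

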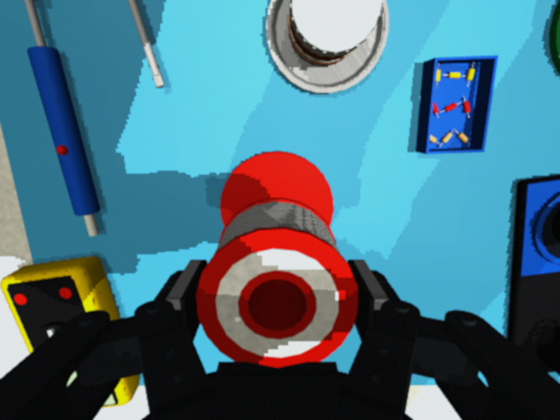

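The red stand is at about (277,205), i.e. (0.621,-0.260), with the red reel above it. Same procedure as for green.

```bash
python3 -m pendant '[[[-0.0055,-0.001,0,0,0,0,-1],[0,0,0.03,0,0,0,-1],[0,0,0.01,0,0,0,-1],[0,0,0.005,0,0,0,-1],[0,0,0.004,0,0,0,-1],[0,0,0.004,0,0,0,-1],[0,0,0.002,0,0,0,-1],[0,0,0,0,0,0,-1]]]'
```

```text
t: 28.9
eef_pos: [0.6243, -0.2611, 0.0945]
tcp_rot: [-180.0, 0.0, 179.9]
contact_force: [-0.2, 0.9, -2.9]
grip_width: 0.0653
grip_force: 67.7
```

```bash
python3 -m pendant '[[[0,0,0.01,0,0,0,-1],[0,0,0.01,0,0,0,-1],[0,0,0.01,0,0,0,-1],[0,0,0.01,0,0,0,-1],[0,0,0.004,0,0,0,-1],[0,0,0.002,0,0,0,-1],[0,0,0.001,0,0,0,-1],[0,0,0,0,0,0,-1],[0,0,0,0,0,0,-1]]]'
```

```text
t: 29.8
eef_pos: [0.6246, -0.2611, 0.0478]
tcp_rot: [-180.0, 0.0, 180.0]
contact_force: [-0.5, -1.0, -2.7]
grip_width: 0.065
grip_force: 67.7
```

```bash
python3 -m pendant '[[[0,0,0.001,0,0,0,-1],[0,0,0.001,0,0,0,-1],[0,0,0.001,0,0,0,-1],[0,0,0,0,0,0,-1]]]'
```

```text
t: 30.2
eef_pos: [0.6244, -0.2611, 0.045]
tcp_rot: [-180.0, 0.0, 180.0]
contact_force: [-1.4, 0.2, 2.3]
grip_width: 0.0648
grip_force: 68.1
```

```bash
python3 -m pendant '[[[0,0,0.0007,0,0,0,-1],[0,0,0,0,0,0,-1]]]'; python3 -m pendant '[[[0,0,0,0,0,0,0.8],[0,0,0,0,0,0,1],[0,0,0,0,0,0,1],[0,0,0,0,0,0,1],[0,0,-0.02,0,0,0,1],[0,0,-0.04,0,0,0,1],[0,0,-0.04,0,0,0,1],[0,0,-0.04,0,0,0,1],[0,0,-0.04,0,0,0,1],[0.02,0.04,0,0,0,0,1],[0.02,0.04,0,0,0,0,1],[0.02,0.04,0,0,0,0,1],[0.02,0.04,0,0,0,0,1],[0.02,0.04,0,0,0,0,1],[0.02,0.04,0,0,0,0,1],[0,0.04,0,0,0,0,1],[0,0.04,0,0,0,0,1],[0,0.04,0,0,0,0,1],[0,0,0,0,0,0,1]]]'
python3 - <<'E'
from rig import imaging;import cv2,numpy as np
a=imaging.snapshot('top');b=imaging.snapshot('side')
cv2.imwrite('pics/end.png',np.hstack([cv2.resize(a[130:290,270:490],(400,560)),cv2.resize(b[220:420,200:470],(400,560))]))
E
```

```text
t: 30.4
eef_pos: [0.6244, -0.2611, 0.0449]
tcp_rot: [-180.0, 0.0, 180.0]
contact_force: [-4.5, 1.3, 7.8]
grip_width: 0.0652
grip_force: 68.8
t: 32.3
eef_pos: [0.5044, 0.1032, 0.2237]
tcp_rot: [179.9, 0.0, -179.7]
contact_force: [0.1, -0.7, 0.0]
grip_width: 0.085
grip_force: 0.0
```

View pics/end.png

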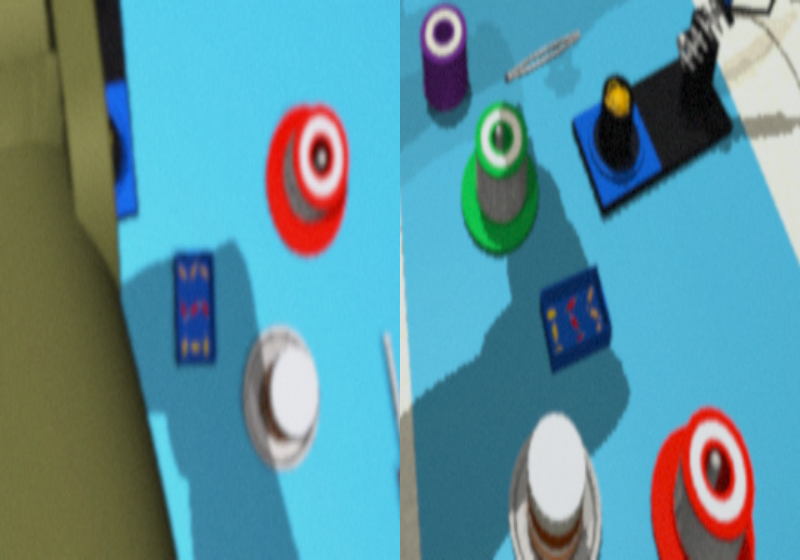

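The final view shows both reels down on their own posts, the jar upright in the dish, the cleaner in the well, and the arm clear of everything. Handing in.

```bash
python3 -c "
from rig import finish_job
print(finish_job())"
```

```text
the job is handed in; nothing more can be done
None
```

The job is handed in: the cleaner is in the well, the flux jar is upright in the dish, the green and red reels are down on the posts of their own colour, and the arm never went near the circuit board, all in about 32 s of robot time; no verdict came back.

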